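# Third hand at the lampworking bench: hold the filter pane in the shield stand

## Robot

A 7-joint arm with a two-finger parallel gripper is mounted at the origin on the work surface. World frame = base frame: x ahead of the robot, y to its left, z up, the work surface at z = 0. Lengths are in m, angles in rad, forces in N, time in s.
With the tool pointing down it reaches from about 0.425 to 0.925 m from the base axis. Payload 6.8 kg.
Tool frame: the origin (TCP) lies on the front face of the gripper's body, between the roots of the fingers; the fingertips stand 73 mm ahead of it and the grasp point (between the pads) lies 54 mm ahead of it; z points along the fingers, y is the line along which they close (so a half turn about z gives the same grasp; the last joint's range is limited). The gripper opens to 85 mm and grips with 20 to 120 N. Pads are 22 mm wide; open, the fingers measure 114 mm over their backs; the gripper's body (76 mm by 85 mm) begins 54 mm behind the grasp point. The pads swing forward as they close: fully open they stand 13 mm farther back than shut.
Start: joints at [-1.25, 0.477, 0.022, 1.555, -0.011, 1.109, -0.083], TCP at [0.281, 0.614, 0.304] pointing down, gripper open.
Joint ranges: [-2.96, 2.96], [-0.34, 2.1], [-1.41, 1.46], [0.24, 2.44], [-1.37, 4.51], [0.17, 1.92], [-2.96, 2.96]. Speed limits (rad/s): [2.39, 2.39, 3.14, 3.14, 3.14, 3.14, 3.14].

## Interface

Orientations are given as a unit quaternion [w, x, y, z].
In Python, from station import bot, optics gives the robot as it stands.
- The arm moves only by the tool drive_tool, never from a script. Its argument "deltas" is a list of rows, each an object with "gripper": the closure in counts, from 0 (fully open) to 255 (shut); "offset": the shift along the tool's x, y, z in units of 1000 mm (1.0 is 1000 mm), a list of three; "angular": the turn, a rotation vector about the tool's x, y, z in units of 45 degrees (1.0 is 45 degrees), a list of three. In form: [{"gripper": gripper, "offset": [dx, dy, dz], "angular": [rx, ry, rz]}, ...]. A call has 1 to 5 rows; each row is the pose to reach, as a shift and turn from the pose commanded when the call began, along the tool's axes at that moment; what a row does not reach only later rows make up. A row lasts 1/10 s, in which the tool goes at most 50 mm and 8.59 degrees, less where a joint would pass 70% of its speed; a pose out of reach is approached as far as the arm can. A call with a number of a shift or a turn outside -1 to 1 is refused whole. A call with a gripper value outside its range is refused whole. The fingers move at their own pace and stop on an object; "grip_force" is the grip in N (left out, the last holds). Time passes only in rows, so rows that repeat a pose let the fingers close. It gives the time, the measured TCP pose, the force, the opening and the grip force at its end, in the units of the state.
- bot.get_obs(): the state, without advancing time (a new reading comes with each control period).
- optics.read_camera(name): name is "scene" or "top" or "wrist"; returns the picture (400x640x3 uint8, blue, green, red); there is no depth.
- optics.camera_model(name): a dict with "fx", "fy", "cx", "cy" (pixels), "cam_to_world" (4x4, takes a point from camera to world coordinates). Camera axes: x right, y up, looking along -z (the intrinsics and any distortion apply to the point x, -y, -z); pixel columns grow to the right and rows downward; lengths in m; the calibration is good to about 2 mm. The wrist camera is an equidistant fisheye: a pixel r from the principal point sees the ray r / f radians off the axis. A picture is of the moment at which its call begins: read the wrist's pose just before it. camera_model takes no time and is no camera call; for the wrist camera it gives the pose at the moment of the call.
- bot.hand_in(): hands the job in; it is judged then, once.
The state is a dict: "t": time; "q": joint angles; "joint_vel": joint speeds; "joint_torque": joint torques, N m; "eef_pos": TCP position; "tool_rot": TCP orientation; "contact_force": force on the tool from outside, world axes, zero at the start; "torque": the same for the moment, N m; "gripper_width": opening from 0.0 (shut) to 1.0 (fully open); "grasp_force": force on a finger pad.
Only numpy, scipy, OpenCV 4.12 (cv2) and the standard library are available. Lean on these libraries where they do the work, as an engineer would, in place of code of your own. Each camera call takes 0.05 s, during which the arm holds its last target. There are 200 camera calls.

## Task

Fit the filter glass of the bench shield: take the largest of the three framed panes (the one both wide and tall) out of the peg rack and stand it on the ledge of the shield stand, centred between the two turn-clips, gripping it lightly and never knocking it, because it is glass, and leave the other things on the bench as they are. Press it squarely back against both sponge strips with a steady push of about 10 N, keep that up for at least three seconds, and finish while still holding it so: a colleague will then turn the clips over its edges.

Things in the scene. Friction and masses are not known exactly. Their poses are not given: they have to be found in the camera images.
- pane_mid (a point): centre of the pane to fit (half-way up, mid-thickness): green filter glass in a plain aluminium frame, 150 mm wide, 110 tall, 10 thick over the frame, 0.24 to 0.36 kg. Own x along its width, y normal to the glass, z up; either face may be the front. Its top rail, the place to grip, is 24 mm tall, 10 thick. It stands on edge in one of the rack's three slots; the next pane is 70 mm away
- pane: the same pane; origin at the centre of its underside, 55 mm below pane_mid, same axes. The glass cracks if the pane is squeezed with more than about 75 N on a finger, or knocked or pressed against stand or rack with more than about 35 N
- rack: wooden peg rack, fixed: base board 120 x 200 x 12 mm, origin at the centre of its underside; three slots at -70, 0 and +70 mm along its y axis, each between four 9 mm pegs 43 mm tall; a pane stands upright on the board (12 mm above the table), its width along the rack's x, with 2 mm play to the pegs on either side: lift it straight up by more than 50 mm
- stand: shield stand, fixed: grey base plate 130 x 220 x 12 mm, two square uprights (20 mm wide, 62 mm left and right of the middle, tops 140 mm above the table) and before them a flat steel ledge 150 mm wide. Origin on the table, below the middle of the line that joins the strips' free faces. Own +x points from the ledge to the uprights (the direction to press in), y along the ledge, z up
- seat (a point): point on top of the ledge, 30 mm above the table, midway between the uprights, right below the strips' free faces; axes as the stand's. The ledge reaches 40 mm forward of it (-x). The pane's width goes along y. The turn-clips point up, out of the way, 94 mm to either side (inner edges 86 mm); they stand 7 to 10 mm in front of the strips' free faces, their screw heads 20 mm
- strip_l: silicone sponge strip on the upright at the stand's +y: 18 mm wide, 90 tall, 12 thick; origin at the centre of its front face, 62 mm from the middle, 85 mm above the table. It gives along the stand's +x, 10 mm at most, 1 mm per newton: a 10 N push shared by both strips moves both faces 5 mm back; the clips pass in front of the pane from 2.5 mm on
- strip_r: the same at the stand's -y
- pane_narrow: another framed pane in the rack, 96 mm wide, 110 mm tall, 10 mm thick; origin at the centre of its underside; stays in the rack
- pane_low: another framed pane in the rack, 150 mm wide, only 74 mm tall, 10 mm thick; origin at the centre of its underside; stays in the rack
- release_jar: white screw jar 52 mm across, 75 mm tall, on the table; leave it alone
- tweezers: steel tweezers 150 mm long, lying on the table; leave them alone
- paddle: graphite paddle with a wooden handle, 215 mm long, lying on the table; leave it alone
- mandrel_jar: glass jar full of steel mandrels, 80 mm across, 210 mm tall in all; leave it alone
- bead_bowl: small white bowl 100 mm across, 40 mm tall; leave it alone
- trivet: cast-iron trivet 90 x 70 x 55 mm standing on the tile on the brick; leave it alone

How it is judged:
On the way:
1. the pane stands on the ledge, centred, and is pressed on both strips with 2.5 to 9 N each, for 3 s without a break (z of pane in the frame of seat between -0.003 and 0.004 m and y of pane in the frame of seat between -0.008 and 0.008 m and angle between pane's own z axis and vertical below 0.07 rad and angle between the y axis of pane and the x axis of stand, either way round below 0.06 rad and linear speed of pane below 0.02 m/s and contact force between the fingers and pane above 3 N and contact force between pane and strip_l between 2.5 and 9 N and contact force between pane and strip_r between 2.5 and 9 N), for 3 s.
At the end, for the whole second after the job is handed in: the pane is down on the ledge (its underside within 4 mm), upright within 4 degrees, centred within 8 mm, square to the stand within 3.4 degrees, at rest, and the robot's fingers press it on the left and on the right strip with 2.5 to 9 N each (all of step 1); the arm keeps its last pose, push and grip.
It fails at once if the pane is squeezed with more than about 75 N a finger (contact force between the fingers and pane above 150 N).
It fails at once if the pane is knocked or pressed on the stand with more than 35 N (contact force between pane and stand above 35 N).
It fails at once if the pane is knocked on the rack with more than 35 N (contact force between pane and rack above 35 N).
It fails at once if another pane is disturbed (20 mm) (distance of any of pane_narrow, pane_low from where it was at the start of the episode above 0.02 m).
It fails at once if another thing on the bench is disturbed (20 mm) (distance of any of release_jar, tweezers, paddle, mandrel_jar, bead_bowl, trivet from where it was at the start of the episode above 0.02 m).
It also fails if it takes over 59 s, if anything falls off the work surface, if the arm or the gripper's body presses on something with over 40 N, if the wrist force passes 120 N, or if a joint passes its speed limit or range.

## Working session

There is one attempt and no reset: what is moved stays moved. The work goes in short steps, Python scripts to look and compute and a tool call to move; the robot and the scene stay as the last step left them, time stands still between calls to the robot, and variables do not carry over. Pictures are saved under pics/ and viewed, at most 10 in all, crops included, and the job is handed in when it is done.

Besides the shell and the picture viewer there is one more tool, called after ">>>" as a command line: name --argument value ..., lists and objects as JSON in quotes. drive_tool: Moves the arm, as the interface text tells. Its arguments: {"type":"object","properties":{"deltas":{"type":"array"},"grip_force":{"type":"number"}},"required":["deltas"]}

```bash
mkdir -p pics && ls && python3 - <<'E'
from station import bot, optics
import cv2, numpy as np
np.set_printoptions(precision=4,suppress=True)
o=bot.get_obs(); print({k:np.round(v,4) for k,v in o.items()})
for n in ("scene","top"):
    cv2.imwrite(f"pics/{n}0.png",optics.read_camera(n)); m=optics.camera_model(n); print(n,m)
E
```

```text
pics
{'t': np.float64(0.0), 'q': array([-1.2501,  0.4778,  0.0223,  1.5564, -0.0115,  1.1093, -0.0831]), 'joint_vel': array([-0.0005,  0.0018, -0.0004,  0.0008,  0.    , -0.0005, -0.0017]), 'joint_torque': array([ -0.0001, -59.6451,   1.6083, -28.12  ,   0.0125,   0.0095,
         0.    ]), 'eef_pos': array([0.2805, 0.6135, 0.3029]), 'tool_rot': array([-0.0001,  0.2128,  0.9771, -0.0009]), 'contact_force': array([-0.0843, -0.4145,  1.0651]), 'torque': array([0.008 , 0.0316, 0.0322]), 'grasp_force': np.float64(0.0), 'gripper_width': np.float64(0.997)}
scene {'fx': 370.41725441501757, 'fy': 370.41725441501757, 'cx': 313.4063385750363, 'cy': 194.95771017400165, 'cam_to_world': array([[-0.7831, -0.5317,  0.3225,  0.8311],
       [ 0.6218, -0.6609,  0.4203,  0.3846],
       [-0.0103,  0.5297,  0.8481,  0.8867],
       [ 0.    ,  0.    ,  0.    ,  1.    ]])}
top {'fx': 414.7470190134613, 'fy': 414.7470190134613, 'cx': 322.91738220236203, 'cy': 204.90901209329596, 'cam_to_world': array([[-0.0233,  0.9944, -0.1026,  0.4052],
       [-0.9997, -0.0233,  0.0012,  0.0016],
       [-0.0012,  0.1027,  0.9947,  1.2868],
       [ 0.    ,  0.    ,  0.    ,  1.    ]])}
```

View pics/scene0.png

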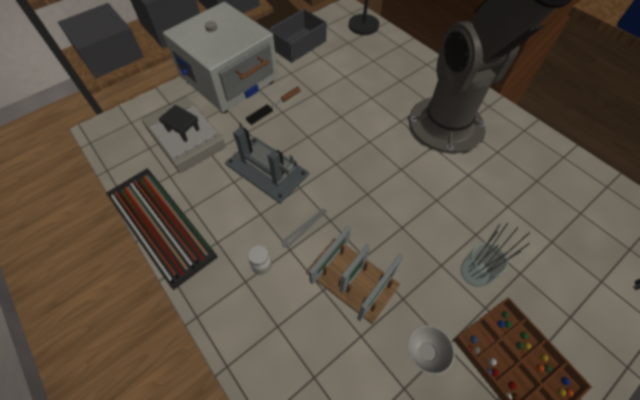

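View pics/top0.png

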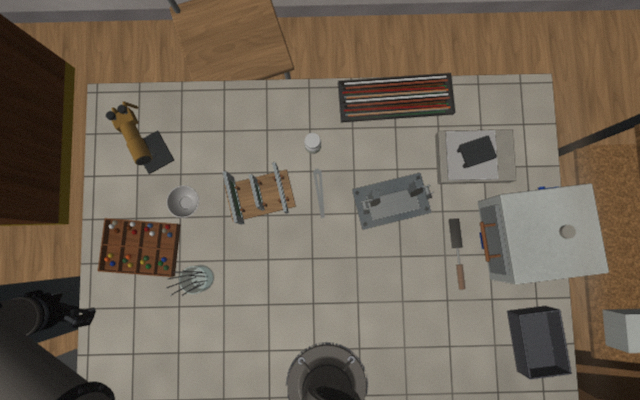

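```bash
python3 - <<'E'
import cv2, numpy as np
t=cv2.imread("pics/top0.png"); s=cv2.imread("pics/scene0.png")
def c(i,x,y,w,h,W,H): return cv2.resize(i[y:y+h,x:x+w],(W,H),interpolation=cv2.INTER_CUBIC)
A=np.hstack([c(t,215,155,90,68,400,300),c(t,345,165,90,68,400,300)])
B=np.hstack([c(s,300,220,110,82,400,300),c(s,215,120,110,82,400,300)])
cv2.imwrite("pics/z1.png",np.vstack([A,B]))
E
```

```text
(no output)
```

View pics/z1.png

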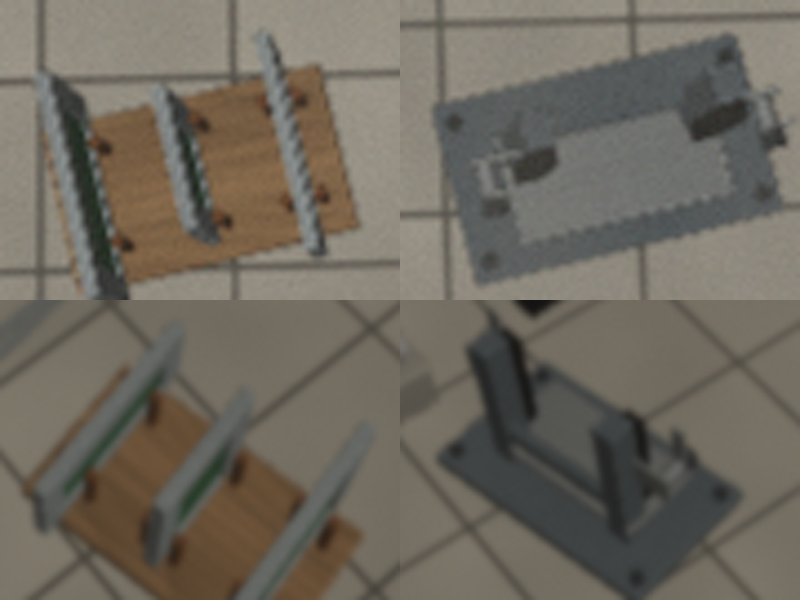

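```bash
cat > h.py <<'E'
from station import bot, optics
import cv2, numpy as np
np.set_printoptions(precision=4,suppress=True)
def ray(m,uv):
    u,v=uv; x=(u-m["cx"])/m["fx"]; y=(v-m["cy"])/m["fy"]
    if m.get("fish"):
        r=np.hypot(x,y); s=np.sin(r)/max(r,1e-9); d=np.array([x*s,-y*s,-np.cos(r)])
    else: d=np.array([x,-y,-1.])
    T=m["cam_to_world"]; d=T[:3,:3]@d
    return T[:3,3],d/np.linalg.norm(d)
def plane(m,uv,z):
    o,d=ray(m,uv); return o+d*(z-o[2])/d[2]
def tri(m1,p1,m2,p2):
    o,d=ray(m1,p1);q,e=ray(m2,p2)
    s=np.linalg.lstsq(np.c_[d,-e],q-o,rcond=None)[0]
    a,b=o+s[0]*d,q+s[1]*e; return (a+b)/2,np.linalg.norm(a-b)
def proj(m,P):
    T=m["cam_to_world"]; c=T[:3,:3].T@(np.asarray(P)-T[:3,3]); x,y,z=c[0],-c[1],-c[2]
    k=1/z
    if m.get("fish"): r=np.hypot(x,y); k=np.arctan2(r,z)/max(r,1e-9)
    return np.array([m["cx"]+m["fx"]*x*k,m["cy"]+m["fy"]*y*k])
def model(n):
    m=dict(optics.camera_model(n)); m["fish"]=n=="wrist"; return m
def rect(mask,m,z):
    c=max(cv2.findContours(mask,cv2.RETR_EXTERNAL,cv2.CHAIN_APPROX_NONE)[0],key=cv2.contourArea)
    P=np.array([plane(m,p[0],z)[:2] for p in c]).astype(np.float32)
    return cv2.minAreaRect(P*1000)
E
python3 - <<'E'
from h import *
t=cv2.imread("pics/top0.png"); m=model("top")
def roi(b,x,y,w,h):
    o=np.zeros(b.shape,np.uint8); o[y:y+h,x:x+w]=b[y:y+h,x:x+w]*255; return o
B,G,R=[t[...,i].astype(int) for i in range(3)]
w=roi((R-B>35),215,155,90,75); w=cv2.morphologyEx(w,cv2.MORPH_CLOSE,np.ones((9,9)))
print("rack",rect(w,m,.012))
g=roi((R-B<6),345,165,95,70); g=cv2.morphologyEx(cv2.morphologyEx(g,cv2.MORPH_CLOSE,np.ones((5,5))),cv2.MORPH_OPEN,np.ones((21,21)))
print("plate",rect(g,m,.012))
# pane top ends guess (crop px -> image): left pane, right pane in both views
s=90/400; f=lambda x,y:(215+x*s,155+y*s)
s2=110/400; k=lambda x,y:(300+x*s2,220+(y-300)*s2)
ms=model("scene")
print("right(top)/left(scene) far end",tri(m,f(262,35),ms,k(175,330)), "near robot end? ",tri(m,f(316,250),ms,k(42,490)))
print("left top far", tri(m,f(42,75),ms,k(367,428)))
print("mid", tri(m,f(160,90),ms,k(243,392)))
E
```

```text
rack ((575.2058715820312, 180.59591674804688), (119.35040283203125, 167.58746337890625), 12.78287410736084)
plate ((547.1683959960938, -217.77899169921875), (129.4600830078125, 233.1020965576172), 12.11807918548584)
right(top)/left(scene) far end (array([0.6031, 0.146 , 0.253 ]), np.float64(0.06111924172570922)) near robot end?  (array([ 0.57  ,  0.1014, -0.1579]), np.float64(0.08920268650022806))
left top far (array([0.5802, 0.259 , 0.2955]), np.float64(0.05102975741438881))
mid (array([0.5842, 0.1987, 0.2314]), np.float64(0.03706610811951508))
```

```bash
python3 - <<'E'
from h import *
m=model("top"); ms=model("scene")
s=90/400; f=lambda x,y:(215+x*s,155+y*s)
s2=110/400; k=lambda x,y:(300+x*s2,220+(y-300)*s2)
print("right pane", tri(m,f(262,35),ms,k(42,490)),tri(m,f(316,250),ms,k(180,330)))
print("left pane", tri(m,(236,221),ms,k(367,428)))
print("mid", tri(m,f(160,90),ms,k(158,505)),tri(m,f(210,238),ms,k(245,392)))
E
```

```text
right pane (array([0.6572, 0.143 , 0.0793]), np.float64(0.002880834090111201)) (array([0.5132, 0.1102, 0.0715]), np.float64(0.0036880221326584485))
left pane (array([0.4855, 0.2475, 0.1167]), np.float64(0.0017739178798279241))
mid (array([0.6161, 0.2045, 0.1143]), np.float64(0.0010499605780737323)) (array([0.5201, 0.1771, 0.0963]), np.float64(0.004658287664394905))
```

>>> drive_tool --deltas '[{"gripper":0,"offset":[-0.03,-0.016,0],"angular":[0,0,0]},{"gripper":0,"offset":[-0.07,-0.036,0],"angular":[0,0,0]},{"gripper":0,"offset":[-0.11,-0.057,0],"angular":[0,0,0]},{"gripper":0,"offset":[-0.154,-0.08,0],"angular":[0,0,0]},{"gripper":0,"offset":[-0.198,-0.103,0],"angular":[0,0,0]}]' --grip_force 25

```text
t: 0.6
eef_pos: [0.4186, 0.4362, 0.3036]
tool_rot: [-0.0, 0.213, 0.977, -0.0]
contact_force: [0.4, 0.8, 0.1]
gripper_width: 0.998
grasp_force: 0.0
```

>>> drive_tool --deltas '[{"gripper":50,"offset":[-0.044,-0.023,0],"angular":[0,0,-0.16]},{"gripper":100,"offset":[-0.088,-0.046,0],"angular":[0,0,-0.33]},{"gripper":100,"offset":[-0.13,-0.067,0],"angular":[0,0,-0.5]},{"gripper":100,"offset":[-0.168,-0.087,0],"angular":[0,0,-0.67]},{"gripper":100,"offset":[-0.198,-0.103,0],"angular":[0,0,-0.83]}]'

```text
t: 1.1
eef_pos: [0.5566, 0.2587, 0.3036]
tool_rot: [-0.0, -0.113, 0.994, -0.001]
contact_force: [0.7, -0.6, 0.0]
gripper_width: 0.605
grasp_force: 0.0
```

>>> drive_tool --deltas '[{"gripper":100,"offset":[0,0,0],"angular":[0,0,0]},{"gripper":100,"offset":[0,0,0],"angular":[0,0,0]},{"gripper":100,"offset":[0,0,0],"angular":[0,0,0]}]'

```text
t: 1.4
eef_pos: [0.5542, 0.2632, 0.3036]
tool_rot: [-0.0, -0.112, 0.994, 0.0]
contact_force: [-0.9, 0.2, -0.5]
gripper_width: 0.606
grasp_force: 0.0
```

```bash
python3 - <<'E'
from h import *
import pickle
m=model("wrist"); i=optics.read_camera("wrist"); pickle.dump((m,i),open("w1.pkl","wb"))
o=bot.get_obs(); print(o["t"],o["eef_pos"],o["tool_rot"],o["gripper_width"],o["contact_force"],o["q"]); print(m)
cv2.imwrite("pics/w1.png",i)
E
```

```text
1.45 [0.5541 0.2635 0.3037] [-0.0004 -0.1122  0.9937  0.0003] 0.6116078231036155 [ 0.2724  0.17   -0.3304] [-0.5679  0.3763  0.0296  1.7108 -0.0135  1.0551  1.262 ]
{'fx': 309.70691628693146, 'fy': 309.70691628693146, 'cx': 322.05490871842323, 'cy': 199.33957833764984, 'cam_to_world': array([[-0.2222, -0.9412, -0.2547,  0.49  ],
       [ 0.975 , -0.2141, -0.0594,  0.2481],
       [ 0.0013, -0.2615,  0.9652,  0.3741],
       [ 0.    ,  0.    ,  0.    ,  1.    ]]), 'fish': True}
```

View pics/w1.png

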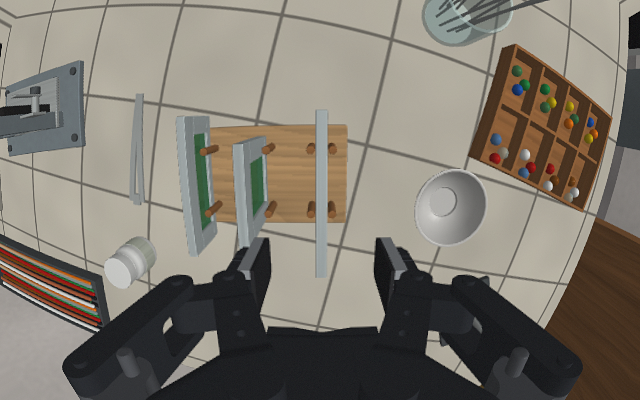

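```bash
python3 - <<'E'
from h import *
import pickle
m,i=pickle.load(open("w1.pkl","rb"))
# per-row edge location via horizontal gradient
g=cv2.GaussianBlur(i,(3,3),0).astype(int)
B,G,R=g[...,0],g[...,1],g[...,2]
mask=((abs(R-B)<22)&(B>125)&(B-R>-6)).astype(np.uint8)
r=np.zeros_like(mask); r[100:290,305:340]=mask[100:290,305:340]
n,l,st,c=cv2.connectedComponentsWithStats(r); k=1+np.argmax(st[1:,4]); print(st[k],c[k])
R_=rect((l==k).astype(np.uint8)*255,m,.122); print(R_)
o=bot.get_obs(); print(o["eef_pos"])
P=[plane(m,p,.122) for p in [(321.5,110),(321.5,277)]]; print(P)
E
```

```text
[ 315  110   13  168 1856] [321.0296 192.8222]
((556.7734985351562, 263.037353515625), (148.8100128173828, 9.991008758544922), 12.86864948272705)
[0.5541 0.2635 0.3037]
[array([0.4842, 0.2467, 0.122 ]), array([0.6293, 0.2797, 0.122 ])]
```

>>> drive_tool --deltas '[{"gripper":100,"offset":[-0.0025,-0.001,0.02],"angular":[0,0,0]},{"gripper":100,"offset":[-0.0025,-0.001,0.05],"angular":[0,0,0]},{"gripper":100,"offset":[-0.0025,-0.001,0.08],"angular":[0,0,0]},{"gripper":100,"offset":[-0.0025,-0.001,0.11],"angular":[0,0,0]},{"gripper":100,"offset":[-0.0025,-0.001,0.136],"angular":[0,0,0]}]' --grip_force 30

```text
t: 1.95
eef_pos: [0.5565, 0.2631, 0.1664]
tool_rot: [-0.0, -0.112, 0.994, 0.0]
contact_force: [-0.7, 0.8, 1.2]
gripper_width: 0.605
grasp_force: 0.0
```

>>> drive_tool --deltas '[{"gripper":100,"offset":[0,0,0],"angular":[0,0,0]},{"gripper":100,"offset":[0,0,0],"angular":[0,0,0]},{"gripper":140,"offset":[0,0,0],"angular":[0,0,0]},{"gripper":170,"offset":[0,0,0],"angular":[0,0,0]},{"gripper":190,"offset":[0,0,0],"angular":[0,0,0]}]'

```text
t: 2.45
eef_pos: [0.5583, 0.2618, 0.1692]
tool_rot: [0.001, -0.111, 0.994, 0.0]
contact_force: [-0.7, 0.5, 0.0]
gripper_width: 0.255
grasp_force: 0.0
```

```bash
python3 - <<'E'
from h import *
m=model("wrist"); i=optics.read_camera("wrist"); 
o=bot.get_obs(); print(o["t"],o["eef_pos"],o["tool_rot"],o["gripper_width"],o["contact_force"],o["grasp_force"])
cv2.imwrite("pics/w2.png",i)
E
```

```text
2.5 [0.5582 0.2617 0.1689] [ 0.0007 -0.1113  0.9938  0.0004] 0.25462022143714047 [-1.0592 -0.016   0.2094] 0.0
```

View pics/w2.png

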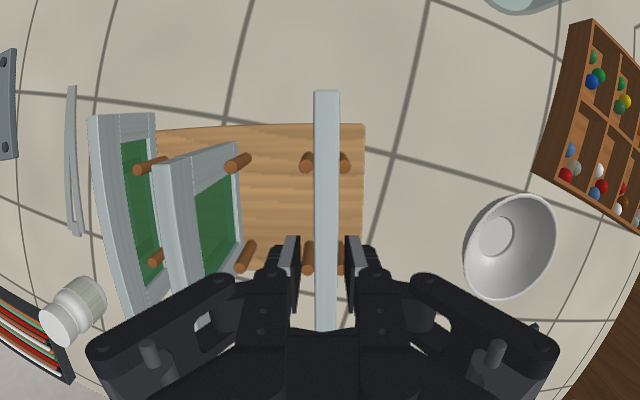

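>>> drive_tool --deltas '[{"gripper":195,"offset":[0,0.001,0.001],"angular":[0,0,0]},{"gripper":205,"offset":[0,0.001,0.001],"angular":[0,0,0]},{"gripper":215,"offset":[0,0.001,0.001],"angular":[0,0,0]},{"gripper":225,"offset":[0,0.001,0.001],"angular":[0,0,0]},{"gripper":235,"offset":[0,0.001,0.001],"angular":[0,0,0]}]' --grip_force 30

```text
t: 3.0
eef_pos: [0.5576, 0.2626, 0.1669]
tool_rot: [0.0, -0.111, 0.994, 0.0]
contact_force: [-0.7, 0.7, 0.1]
gripper_width: 0.113
grasp_force: 31.2
```

>>> drive_tool --deltas '[{"gripper":245,"offset":[0,0,0],"angular":[0,0,0]},{"gripper":255,"offset":[0,0,0],"angular":[0,0,0]},{"gripper":255,"offset":[0,0,0],"angular":[0,0,0]},{"gripper":255,"offset":[0,0,0],"angular":[0,0,0]},{"gripper":255,"offset":[0,0,0],"angular":[0,0,0]}]'

```text
t: 3.5
eef_pos: [0.5576, 0.2625, 0.1669]
tool_rot: [0.0, -0.111, 0.994, 0.0]
contact_force: [-0.1, 1.4, 0.4]
gripper_width: 0.11
grasp_force: 31.2
```

>>> drive_tool --deltas '[{"gripper":255,"offset":[0,0,-0.008],"angular":[0,0,0]},{"gripper":255,"offset":[0,0,-0.022],"angular":[0,0,0]},{"gripper":255,"offset":[0,0,-0.04],"angular":[0,0,0]},{"gripper":255,"offset":[0,0,-0.06],"angular":[0,0,0]},{"gripper":255,"offset":[0,0,-0.08],"angular":[0,0,0]}]'

```text
t: 4.0
eef_pos: [0.5576, 0.2621, 0.2485]
tool_rot: [0.0, -0.111, 0.994, -0.0]
contact_force: [0.4, 0.3, -1.7]
gripper_width: 0.11
grasp_force: 30.7
```

>>> drive_tool --deltas '[{"gripper":255,"offset":[0,0,-0.02],"angular":[0,0,0]},{"gripper":255,"offset":[0,0,-0.04],"angular":[0,0,0]},{"gripper":255,"offset":[0,0,-0.06],"angular":[0,0,0]},{"gripper":255,"offset":[0,0,-0.075],"angular":[0,0,0]},{"gripper":255,"offset":[0,0,-0.083],"angular":[0,0,0]}]'

```text
t: 4.5
eef_pos: [0.558, 0.2625, 0.3321]
tool_rot: [0.001, -0.111, 0.994, 0.0]
contact_force: [0.1, 0.1, -2.3]
gripper_width: 0.111
grasp_force: 30.8
```

```bash
python3 - <<'E'
from h import *
o=bot.get_obs(); print(o["t"],o["eef_pos"],o["tool_rot"],o["gripper_width"],o["contact_force"],o["grasp_force"],o["q"])
t=cv2.imread("pics/top0.png"); m=model("top")
s=90/400; f=lambda x,y:(345+x*s,165+y*s)
# plate corners at z=12 from the zoom crop (left-top,right-top,right-bot,left-bot), offset -400 in x
for p in [(35,102),(335,33),(381,210),(78,284)]: print("plate",plane(m,f(*p),.012)[:2])
for p in [(123,243),(338,190)]: print("ledge front",plane(m,f(*p),.030)[:2])
E
```

```text
4.5 [0.558  0.2625 0.3321] [ 0.0012 -0.1112  0.9938  0.0005] 0.11109559598870848 [ 0.0631  0.1179 -2.27  ] 30.801660418510437 [-0.5675  0.3553  0.0347  1.6737 -0.0133  1.1103  1.2646]
plate [ 0.5875 -0.0941]
plate [ 0.6313 -0.3057]
plate [ 0.5062 -0.3317]
plate [ 0.4599 -0.1199]
ledge front [ 0.4863 -0.1498]
ledge front [ 0.5192 -0.2983]
```

>>> drive_tool --deltas '[{"gripper":255,"offset":[0.008,-0.02,0],"angular":[0,0,0.09]},{"gripper":255,"offset":[0.02,-0.05,0],"angular":[0,0,0.22]},{"gripper":255,"offset":[0.034,-0.083,0],"angular":[0,0,0.36]},{"gripper":255,"offset":[0.049,-0.118,0],"angular":[0,0,0.51]},{"gripper":255,"offset":[0.064,-0.154,0],"angular":[0,0,0.667]}]'

```text
t: 5.0
eef_pos: [0.5285, 0.0968, 0.3296]
tool_rot: [-0.0, 0.152, 0.988, -0.0]
contact_force: [0.9, -0.1, -2.5]
gripper_width: 0.11
grasp_force: 30.7
```

>>> drive_tool --deltas '[{"gripper":255,"offset":[-0.004,-0.033,0],"angular":[0,0,0.133]},{"gripper":255,"offset":[-0.008,-0.066,0],"angular":[0,0,0.266]},{"gripper":255,"offset":[-0.013,-0.099,0],"angular":[0,0,0.4]},{"gripper":255,"offset":[-0.017,-0.132,0],"angular":[0,0,0.533]},{"gripper":255,"offset":[-0.021,-0.165,0],"angular":[0,0,0.667]}]'

```text
t: 5.5
eef_pos: [0.4996, -0.067, 0.3298]
tool_rot: [-0.0, 0.403, 0.915, -0.0]
contact_force: [0.7, 0.7, -3.1]
gripper_width: 0.114
grasp_force: 30.7
```

>>> drive_tool --deltas '[{"gripper":255,"offset":[-0.024,-0.032,0],"angular":[0,0,0.16]},{"gripper":255,"offset":[-0.047,-0.062,0],"angular":[0,0,0.32]},{"gripper":255,"offset":[-0.069,-0.09,0],"angular":[0,0,0.47]},{"gripper":255,"offset":[-0.088,-0.115,0],"angular":[0,0,0.6]},{"gripper":255,"offset":[-0.101,-0.132,0],"angular":[0,0,0.682]}]'

```text
t: 6.0
eef_pos: [0.4709, -0.2318, 0.3299]
tool_rot: [-0.0, 0.631, 0.776, -0.0]
contact_force: [-0.6, 0.3, -1.9]
gripper_width: 0.115
grasp_force: 30.7
```

>>> drive_tool --deltas '[{"gripper":255,"offset":[0,0,0],"angular":[0,0,0]},{"gripper":255,"offset":[0,0,0],"angular":[0,0,0]},{"gripper":255,"offset":[0,0,0],"angular":[0,0,0]},{"gripper":255,"offset":[0,0,0],"angular":[0,0,0]}]'

```text
t: 6.4
eef_pos: [0.4725, -0.2281, 0.3298]
tool_rot: [-0.0, 0.628, 0.778, 0.0]
contact_force: [-0.0, 0.2, -2.5]
gripper_width: 0.111
grasp_force: 30.7
```

```bash
python3 - <<'E'
from h import *
import pickle
m=model("wrist"); i=optics.read_camera("wrist"); pickle.dump((m,i),open("w3.pkl","wb"))
o=bot.get_obs(); print(o["t"],o["eef_pos"],o["tool_rot"],o["gripper_width"],o["contact_force"],o["grasp_force"]); print(m["cam_to_world"])
cv2.imwrite("pics/w3.png",i)
E
```

```text
6.45 [ 0.4724 -0.2283  0.3298] [-0.0002  0.628   0.7782  0.0001] 0.11360745027048404 [-0.3091  0.2822 -3.6577] 30.72539985179901
[[ 0.9773 -0.2046 -0.055   0.459 ]
 [ 0.2118  0.9433  0.2556 -0.1635]
 [-0.0005 -0.2615  0.9652  0.4002]
 [ 0.      0.      0.      1.    ]]
```

View pics/w3.png

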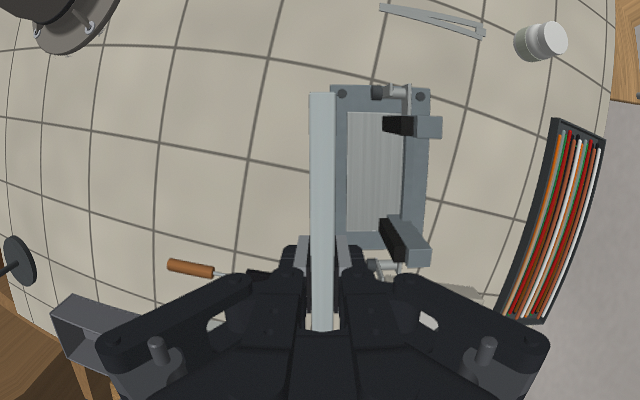

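```bash
python3 - <<'E'
import cv2
i=cv2.imread("pics/w3.png")[75:285,305:455]; cv2.imwrite("pics/z3.png",cv2.resize(i,None,fx=2.85,fy=2.85,interpolation=cv2.INTER_CUBIC))
E
```

```text
(no output)
```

View pics/z3.png

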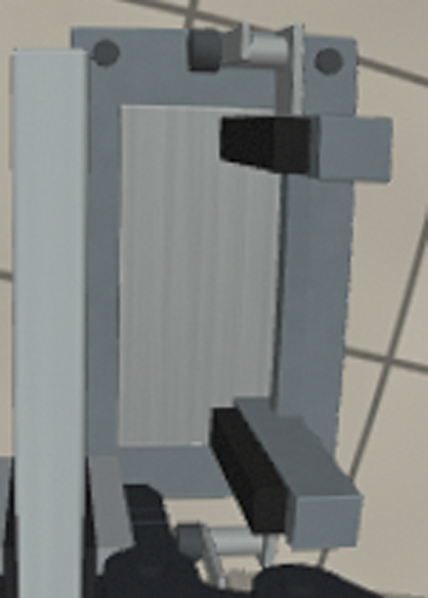

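```bash
python3 - <<'E'
from h import *
import pickle
m,i=pickle.load(open("w3.pkl","rb"))
f=lambda p:(305+p[0]/2.85,75+p[1]/2.85)
a=np.radians(12.2); X=np.array([np.cos(a),np.sin(a)]); Y=np.array([-X[1],X[0]]); S=np.array([.5418,-.2156])
for n,z,ps in [("ledge",.03,[(120,104),(118,447)]),("up+",.14,[(316,117),(390,117),(390,182),(318,180)]),("up-",.14,[(286,495),(360,493),(362,545),(288,548)]),("strip top front",.13,[(277,117),(277,175),(252,530)]),("strip bottom front",.04,[(222,117),(222,160),(210,410)]),("plate",.012,[(72,28),(355,38)]),("pane top",.285,[(12,48),(84,50),(12,598),(87,598)])]:
    for p in ps:
        P=plane(m,f(p),z)[:2]; print(n,P,"stand frame mm",np.array([(P-S)@X,(P-S)@Y])*1000)
o=bot.get_obs(); T=o["eef_pos"][:2]-S; print("tcp",T@X,T@Y)
E
```

```text
ledge [ 0.4862 -0.1501] stand frame mm [-40.5104  75.7573]
ledge [ 0.5197 -0.2971] stand frame mm [-38.8212 -75.008 ]
up+ [ 0.5366 -0.1433] stand frame mm [10.1839 71.8113]
up+ [ 0.56   -0.1367] stand frame mm [34.4204 73.2875]
up+ [ 0.5651 -0.1562] stand frame mm [35.3004 53.131 ]
up+ [ 0.5419 -0.1617] stand frame mm [11.4738 52.6778]
up- [ 0.5607 -0.2628] stand frame mm [  8.4538 -50.1544]
up- [ 0.5865 -0.2574] stand frame mm [ 34.8131 -50.3296]
up- [ 0.5941 -0.2762] stand frame mm [ 38.3617 -70.2674]
up- [ 0.5676 -0.2817] stand frame mm [ 11.2684 -70.0964]
strip top front [ 0.5272 -0.1458] stand frame mm [ 0.5243 71.3032]
strip top front [ 0.5316 -0.1634] stand frame mm [ 1.0388 53.1398]
strip top front [ 0.5566 -0.2817] stand frame mm [  0.496  -67.7826]
strip bottom front [ 0.5274 -0.1458] stand frame mm [ 0.672  71.3028]
strip bottom front [ 0.5315 -0.1631] stand frame mm [ 1.0351 53.5263]
strip bottom front [ 0.5535 -0.2685] stand frame mm [  0.2651 -54.2056]
plate [ 0.46   -0.1213] stand frame mm [-60.0339 109.4754]
plate [ 0.5845 -0.093 ] stand frame mm [ 67.6971 110.8279]
pane top [ 0.4523 -0.1552] stand frame mm [-74.7093  77.9961]
pane top [ 0.4614 -0.1535] stand frame mm [-65.461   77.7362]
pane top [ 0.4682 -0.2323] stand frame mm [-75.472   -0.7439]
pane top [ 0.4792 -0.2299] stand frame mm [-64.1901  -0.7373]
tcp -0.07049663470964268 0.0022554821825087434
```

>>> drive_tool --deltas '[{"gripper":255,"offset":[-0.002,0.008,0],"angular":[0,0,0]},{"gripper":255,"offset":[-0.002,0.022,0],"angular":[0,0,0]},{"gripper":255,"offset":[-0.002,0.037,0],"angular":[0,0,0]},{"gripper":255,"offset":[-0.002,0.047,0],"angular":[0,0,0]},{"gripper":255,"offset":[-0.002,0.053,0],"angular":[0,0,0]}]'

```text
t: 6.95
eef_pos: [0.5259, -0.2195, 0.3296]
tool_rot: [-0.0, 0.628, 0.778, -0.0]
contact_force: [0.4, -0.3, -2.0]
gripper_width: 0.11
grasp_force: 30.8
```

>>> drive_tool --deltas '[{"gripper":255,"offset":[0,0,0.015],"angular":[0,0,0]},{"gripper":255,"offset":[0,0,0.04],"angular":[0,0,0]},{"gripper":255,"offset":[0,0,0.065],"angular":[0,0,0]},{"gripper":255,"offset":[0,0,0.085],"angular":[0,0,0]},{"gripper":255,"offset":[0,0,0.1],"angular":[0,0,0]}]'

```text
t: 7.45
eef_pos: [0.524, -0.2201, 0.2284]
tool_rot: [-0.001, 0.629, 0.777, -0.0]
contact_force: [-0.5, 1.2, -2.6]
gripper_width: 0.111
grasp_force: 30.7
```

>>> drive_tool --deltas '[{"gripper":255,"offset":[0,0,0.008],"angular":[0,0,0]},{"gripper":255,"offset":[0,0,0.016],"angular":[0,0,0]},{"gripper":255,"offset":[0,0,0.024],"angular":[0,0,0]},{"gripper":255,"offset":[0,0,0.03],"angular":[0,0,0]},{"gripper":255,"offset":[0,0,0.034],"angular":[0,0,0]}]'

```text
t: 7.95
eef_pos: [0.5244, -0.2204, 0.1956]
tool_rot: [0.0, 0.629, 0.777, 0.0]
contact_force: [-0.2, -0.1, -3.8]
gripper_width: 0.114
grasp_force: 30.7
```

>>> drive_tool --deltas '[{"gripper":255,"offset":[0,0,0],"angular":[0,0,0]},{"gripper":255,"offset":[0,0,0],"angular":[0,0,0]},{"gripper":255,"offset":[0,0,0],"angular":[0,0,0]},{"gripper":255,"offset":[0,0,0],"angular":[0,0,0]}]'

```text
t: 8.35
eef_pos: [0.5245, -0.2204, 0.1962]
tool_rot: [0.0, 0.629, 0.777, 0.0]
contact_force: [0.5, 0.2, -2.5]
gripper_width: 0.11
grasp_force: 30.7
```

```bash
python3 - <<'E'
from h import *
import pickle
m=model("wrist"); i=optics.read_camera("wrist"); pickle.dump((m,i),open("w4.pkl","wb"))
o=bot.get_obs(); print(o["t"],o["eef_pos"],o["tool_rot"],o["contact_force"],o["torque"],o["grasp_force"])
T=o["eef_pos"][:2]-[.5418,-.2156]; a=np.radians(12.3); print(T@[np.cos(a),np.sin(a)],T@[-np.sin(a),np.cos(a)])
cv2.imwrite("pics/w4.png",i)
E
```

```text
8.4 [ 0.5244 -0.2204  0.1962] [0.0002 0.6289 0.7775 0.0001] [-0.3629 -0.17   -2.3406] [-0.0207  0.0123  0.0056] 30.699382424354553
-0.018014987606772587 -0.0009728319187526075
```

View pics/w4.png

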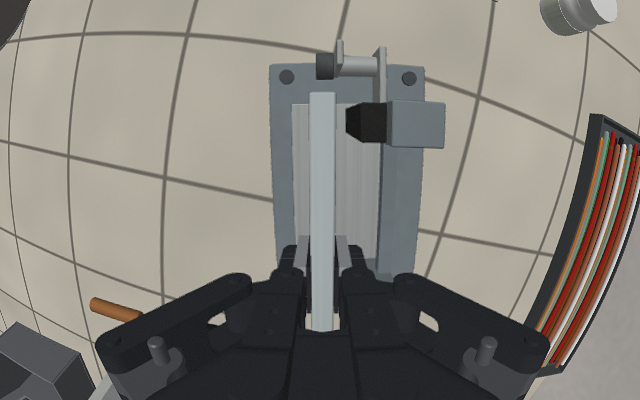

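>>> drive_tool --deltas '[{"gripper":255,"offset":[0.001,0,0.002],"angular":[0,0,0]},{"gripper":255,"offset":[0.001,0,0.004],"angular":[0,0,0]},{"gripper":255,"offset":[0.001,0,0.006],"angular":[0,0,0]},{"gripper":255,"offset":[0.001,0,0.008],"angular":[0,0,0]},{"gripper":255,"offset":[0.001,0,0.009],"angular":[0,0,0]}]'

```text
t: 8.9
eef_pos: [0.524, -0.2193, 0.1866]
tool_rot: [-0.0, 0.629, 0.777, -0.0]
contact_force: [0.2, 0.1, -2.2]
gripper_width: 0.109
grasp_force: 30.8
```

>>> drive_tool --deltas '[{"gripper":255,"offset":[0,0,0.0002],"angular":[0,0,0]},{"gripper":255,"offset":[0,0,0.0005],"angular":[0,0,0]},{"gripper":255,"offset":[0,0,0.0007],"angular":[0,0,0]},{"gripper":255,"offset":[0,0,0.001],"angular":[0,0,0]},{"gripper":255,"offset":[0,0,0.001],"angular":[0,0,0]}]'

```text
t: 9.4
eef_pos: [0.5241, -0.2194, 0.1859]
tool_rot: [0.0, 0.629, 0.777, 0.0]
contact_force: [-0.3, 0.4, -2.6]
gripper_width: 0.112
grasp_force: 30.8
```

>>> drive_tool --deltas '[{"gripper":255,"offset":[0,0,0.0002],"angular":[0,0,0]},{"gripper":255,"offset":[0,0,0.0004],"angular":[0,0,0]},{"gripper":255,"offset":[0,0,0.0006],"angular":[0,0,0]},{"gripper":255,"offset":[0,0,0.0008],"angular":[0,0,0]},{"gripper":255,"offset":[0,0,0.0008],"angular":[0,0,0]}]'

```text
t: 9.9
eef_pos: [0.5241, -0.2194, 0.1851]
tool_rot: [-0.0, 0.629, 0.777, -0.0]
contact_force: [1.2, 0.3, -2.7]
gripper_width: 0.113
grasp_force: 30.8
```

>>> drive_tool --deltas '[{"gripper":255,"offset":[0,0,0.0002],"angular":[0,0,0]},{"gripper":255,"offset":[0,0,0.0004],"angular":[0,0,0]},{"gripper":255,"offset":[0,0,0.0005],"angular":[0,0,0]},{"gripper":255,"offset":[0,0,0.0005],"angular":[0,0,0]},{"gripper":255,"offset":[0,0,0.0005],"angular":[0,0,0]}]'

```text
t: 10.4
eef_pos: [0.5242, -0.2194, 0.1849]
tool_rot: [0.0, 0.629, 0.777, 0.0]
contact_force: [-1.7, 0.4, 4.3]
gripper_width: 0.112
grasp_force: 31.7
```

>>> drive_tool --deltas '[{"gripper":255,"offset":[0,0,-0.0007],"angular":[0,0,0]},{"gripper":255,"offset":[0,0.002,-0.0007],"angular":[0,0,0]},{"gripper":255,"offset":[0,0.005,-0.0007],"angular":[0,0,0]},{"gripper":255,"offset":[0,0.008,-0.0007],"angular":[0,0,0]},{"gripper":255,"offset":[0,0.01,-0.0007],"angular":[0,0,0]}]'

```text
t: 10.9
eef_pos: [0.5343, -0.2171, 0.1852]
tool_rot: [0.0, 0.629, 0.778, 0.0]
contact_force: [0.7, 0.3, -3.2]
gripper_width: 0.111
grasp_force: 30.8
```

>>> drive_tool --deltas '[{"gripper":255,"offset":[0,0.001,0],"angular":[0,0,0]},{"gripper":255,"offset":[0,0.002,0],"angular":[0,0,0]},{"gripper":255,"offset":[0,0.003,0],"angular":[0,0,0]},{"gripper":255,"offset":[0,0.003,0],"angular":[0,0,0]},{"gripper":255,"offset":[0,0.003,0],"angular":[0,0,0]}]'

```text
t: 11.4
eef_pos: [0.5365, -0.2167, 0.1852]
tool_rot: [-0.0, 0.629, 0.777, -0.0]
contact_force: [-0.4, 1.3, -2.0]
gripper_width: 0.108
grasp_force: 30.7
```

```bash
cat > st.py <<'E'
from h import *
o=bot.get_obs(); a=np.radians(12.3); X=np.array([np.cos(a),np.sin(a)]); Y=np.array([-X[1],X[0]])
F=[];W=[]
for k in range(4):
    optics.read_camera("top") if k else 0
    s=bot.get_obs(); F.append(s["contact_force"]); W.append(s["torque"])
F=np.mean(F,0); W=np.mean(W,0); T=s["eef_pos"][:2]-[.5418,-.2156]
print("t",s["t"],"x,y mm",1000*T@X,1000*T@Y,"z",s["eef_pos"][2],"F stand x,y,z",F[:2]@X,F[:2]@Y,F[2],"M",W[:2]@X,W[:2]@Y,W[2],"rot",s["tool_rot"],s["grasp_force"])
E
python3 st.py
```

```text
t 11.55 x,y mm -5.338088156428639 0.10526589732129414 z 0.18519307688774828 F stand x,y,z -0.5286688043086619 0.37937953813870795 -2.50307996089943 M 0.0154178365811919 0.23971518509296214 0.07872647789467069 rot [-0.0002  0.6289  0.7775 -0.0001] 30.684966444969177
```

>>> drive_tool --deltas '[{"gripper":255,"offset":[0,0.001,0],"angular":[0,0,0]},{"gripper":255,"offset":[0,0.002,0],"angular":[0,0,0]},{"gripper":255,"offset":[0,0.003,0],"angular":[0,0,0]},{"gripper":255,"offset":[0,0.004,0],"angular":[0,0,0]},{"gripper":255,"offset":[0,0.004,0],"angular":[0,0,0]}]'

```text
t: 12.05
eef_pos: [0.5395, -0.2161, 0.185]
tool_rot: [-0.001, 0.629, 0.777, -0.001]
contact_force: [-6.2, -0.6, 1.0]
gripper_width: 0.108
grasp_force: 31.2
```

```bash
python3 st.py
```

```text
t 12.2 x,y mm -2.4421630934117813 -0.02022173957030755 z 0.1850284963742888 F stand x,y,z -6.45644757468759 0.5937890150523295 0.36385313560813326 M 0.19931072096610247 1.3593515691137672 0.1196070068177339 rot [-0.0012  0.6291  0.7773 -0.0007] 31.179865300655365
```

>>> drive_tool --deltas '[{"gripper":255,"offset":[0,0.0007,0],"angular":[0,0,0]},{"gripper":255,"offset":[0,0.0014,0],"angular":[0,0,0]},{"gripper":255,"offset":[0,0.002,0],"angular":[0,0,0]},{"gripper":255,"offset":[0,0.0025,0],"angular":[0,0,0]},{"gripper":255,"offset":[0,0.0025,0],"angular":[0,0,0]}]'

```text
t: 12.7
eef_pos: [0.5409, -0.2159, 0.185]
tool_rot: [-0.002, 0.629, 0.777, -0.001]
contact_force: [-9.5, -0.4, 2.4]
gripper_width: 0.112
grasp_force: 31.6
```

```bash
python3 st.py
```

```text
t 12.85 x,y mm -0.9183127578764073 -0.0970556888295525 z 0.1849873826080262 F stand x,y,z -9.401466598754496 1.9227924277562436 3.0614739969441094 M 0.2730866866829344 2.0204991941476957 0.10822712779910038 rot [-0.002   0.6294  0.7771 -0.0012] 31.6033136844635
```

>>> drive_tool --deltas '[{"gripper":255,"offset":[0,0.0004,0],"angular":[0,0,0]},{"gripper":255,"offset":[0,0.0008,0],"angular":[0,0,0]},{"gripper":255,"offset":[0,0.0008,0],"angular":[0,0,0]},{"gripper":255,"offset":[0,0.0008,0],"angular":[0,0,0]},{"gripper":255,"offset":[0,0.0008,0],"angular":[0,0,0]}]'

```text
t: 13.35
eef_pos: [0.5414, -0.2158, 0.185]
tool_rot: [-0.002, 0.629, 0.777, -0.001]
contact_force: [-10.5, 0.1, 3.9]
gripper_width: 0.112
grasp_force: 31.8
```

```bash
python3 st.py && python3 - <<'E'
from h import *
w=optics.read_camera("wrist"); s=optics.read_camera("scene")
c=cv2.resize(s[115:205,215:325],(489,400),interpolation=cv2.INTER_CUBIC)
cv2.imwrite("pics/f1.png",np.hstack([w[:,210:500],c]))
E
```

```text
t 13.5 x,y mm -0.48444056707787775 -0.11507920207069351 z 0.18499392707238016 F stand x,y,z -10.75561607661201 2.1047131706070865 3.7881415105100547 M 0.3381757169806449 2.2493871014600764 0.09686904396806353 rot [-0.0022  0.6294  0.777  -0.0013] 31.759521961212158
```

View pics/f1.png

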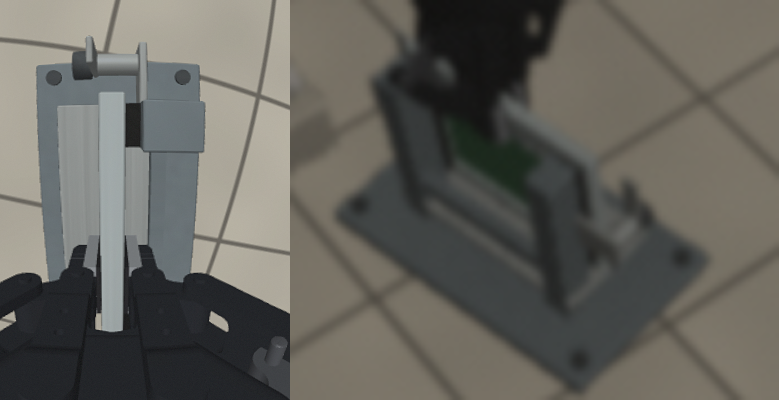

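```bash
python3 - <<'E'
from h import *
F=[]
for k in range(80):
    optics.read_camera("top"); F.append(bot.get_obs()["contact_force"])
F=np.array(F); print(bot.get_obs()["t"],F.mean(0),F.std(0),F[:20].mean(0),F[-20:].mean(0))
E
python3 st.py
```

```text
17.6 [-10.3724  -0.5349   4.1002] [0.5072 0.4768 0.4749] [-10.3545  -0.4175   4.3328] [-10.2846  -0.4245   4.0387]
t 17.75 x,y mm -0.5120220541433693 -0.12808244555055354 z 0.18495350511890418 F stand x,y,z -10.669740702812105 1.7006831794528228 4.092272340923636 M 0.3209588988060118 2.2334443014821064 0.11366917279554128 rot [-0.0023  0.6295  0.777  -0.0014] 31.739339232444763
```

```bash
python3 -c "
from station import bot; print(bot.hand_in())"
```

```text
the job is handed in; nothing more can be done
None
```

The large pane is on the stand's ledge, centred to about 1 mm by my camera and arm-position estimates. It is held against both strips with about 10 N (kept up for over 4 s), and I handed the job in still gripping it at about 31 N a finger; the hand-in gave no verdict.

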